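# Hook the cheese tub out from under the shelf and nest the drainer in it

## Robot

A 6-joint arm with a two-finger parallel gripper is mounted at the origin on the work surface. World frame = base frame: x ahead of the robot, y to its left, z up, the work surface at z = 0. Lengths are in m, angles in rad, forces in N, time in s.
With the tool pointing down it reaches from about 0.25 to 0.725 m from the base axis. Payload 9.7 kg.
Tool frame: the origin (TCP) lies midway between the tips of the shut fingers; the grasp point (between the pads) lies 19 mm behind it; x points along the fingers, z is the direction in which the jaws open and shut, and the axes are right-handed (so a half turn about x gives the same grasp; the last joint's range is limited). The gripper opens to 85 mm and grips with 20 to 120 N. Pads are 22 mm wide; open, the fingers measure 114 mm over their backs; the gripper's body (76 mm by 85 mm) begins 54 mm behind the grasp point. The pads swing forward as they close: fully open they stand 13 mm farther back than shut.
Start: joints at [1.186, 0.087, 0.176, 1.66, 0, 1.571], TCP at [0.206, 0.51, 0.231] pointing down, gripper open.
Joint ranges: [-3.13, 3.13], [-0.85, 1.81], [-1.15, 1.24], [-2.2, 2.28], [-1.44, 1.52], [-3.14, 3.14]. Speed limits (rad/s): [2.22, 2.22, 2.57, 3.14, 3.14, 3.14].

## Interface

Orientations are given as a unit quaternion [w, x, y, z].
In Python, from workcell import status, get_image, env, nets gives the robot as it stands. The module is installed in compiled form; this text tells all that it offers.
- The arm moves only by the tool play_rows, never from a script. Its argument "rows" is a list of rows, each a list of 3 entries, a list of its own where there are three numbers: the opening, from 0 (shut) to 1 (fully open), then the shift along the tool's x, y, z in m, then the turn, a rotation vector about the tool's x, y, z in rad. A call has 1 to 12 rows; each row is the pose to reach, as a shift and turn from the pose commanded when the call began, along the tool's axes at that moment; what a row does not reach only later rows make up. A row lasts 1/10 s, in which the tool goes at most 50 mm and 8.59 degrees, less where a joint would pass 70% of its speed; a pose out of reach is approached as far as the arm can. A call with a gripper value outside its range is refused whole. The fingers move at their own pace and stop on an object; "squeeze" is the grip in N (left out, the last holds). Time passes only in rows, so rows that repeat a pose let the fingers close. It gives the time, the measured TCP pose, the force and the opening at its end, in the units of the state.
- status.get_state(): the state, without advancing time (a new reading comes with each control period).
- get_image(name): name is "scene" or "side" or "wrist"; returns a dict with "color" (384x512x3 uint8, red, green, blue), "fovy" (degrees; the focal length in pixels is half the picture's height over the tangent of half this angle, whatever the lens; pixels are square), "cx", "cy" (the principal point, pixels), "R" (3x3) and "t" (3): a world point X has camera coordinates R X + t. Camera axes: x right, y down, z forward; pixel columns grow to the right and rows downward; lengths in m; the calibration is good to about 2 mm. A picture is of the moment at which its call begins. There is no depth.
- env.job_done(): hands the job in, once; it reports no verdict.
Trained networks look in a picture, given as the dict that the camera call returned (one of the last four; its "shot" number tells which), for a name from the list of things; names that differ only in an ending like _2 or _b are one class to them, and where a whole thing is asked for, a point or a joint stands for the part that bears it (a point fixed in the world has none). Each returns a list of dicts, best first, with "p" (0 to 1); they miss things now and then, are a little off and sometimes report something else, mostly with a low value. They report only what shows in the picture. A call takes as long as a camera call. They do not tell look-alikes from the thing itself.
- nets.cut_out(label, picture): "region" (384x512 bool, what is visible of it) and "box" ([left, top, right, bottom] in pixels, round what is visible of it).
- nets.mark_of(label, picture): "point" ([row, column] in pixels: a listed point, or the origin of a listed thing).
The state is a dict: "time": time; "joints": joint angles; "joint_vel": joint speeds; "tau": joint torques, N m; "position": TCP position; "orientation": TCP orientation; "wrist_force": force on the tool from outside, world axes, zero at the start; "moment": the same for the moment, N m; "gripper_width": opening from 0.0 (shut) to 1.0 (fully open).
Only numpy, scipy, OpenCV 4.12 (cv2) and the standard library are available. Lean on these libraries where they do the work, as an engineer would, in place of code of your own. Each camera call takes 0.05 s, during which the arm holds its last target. There are 200 camera calls.

## Task

Use the pan hook to draw the open white tub out from under the wire shelf until the whole tub is clear of the shelf's front edge, then lay the hook back down flat on the counter, clear of the tub. Lift the steel drainer by its handle and lower it upright into the tub until it rests evenly all round under its own weight: set it in gently, do not drop or press it, because the two are tapered and must stay loose enough to lift apart. Leave the other things where they are.

Things in the scene. Friction and masses are not known exactly. Their poses are not given: they have to be found in the camera images.
- tub: Open white plastic tub under the wire shelf: round, 85 mm high, tapered (radius grows 12 mm per 100 mm of height), 117 mm across inside at the bottom, 137 mm at the mouth, 151 mm over the rim bead, wall 3.5, floor 5 mm; about 0.3 kg, slides when pulled. Origin on its axis at the underside, z up. Its thin wall gives a little: a drainer forced in sinks deeper and jams.
- drainer_grip (a point): Centre of the grip on the fixed arched handle of the drainer, a round perforated steel basket standing on the counter (about 0.34 kg): a grey bar 16 mm wide (along x), 84 mm long (along y), 20 mm high, on the basket's axis, 146 mm above its underside and 61 mm above its rim. z is the basket's axis, up.
- drainer_foot (a point): Centre of the drainer's underside. Same taper as the tub: 121 mm across at the foot, 142 at the rim, 147 over its bead, 85 high. Nested loosely it hangs by its wall, foot 16 to 17.5 mm above the tub's underside, rims as far apart. Walls first touch at 18 mm (8 mm sooner per 1 mm off centre; the tub then slides to centre itself). 10 N of push sinks it to 14 mm, 20 N to 11.5, and it stays jammed.
- hook_grip (a point): Centre of the pan hook's wooden handle, half-way up, near the tool's centre of mass: 24 mm wide (along y), 32 mm high, reaching 90 mm behind this point and 60 mm ahead. x points along the tool to its lip, z up. It lies on the counter, handle and lip both standing on the surface; about 0.22 kg.
- hook_lip (a point): Middle of the lower edge of the hook's turned-down lip, 140 mm ahead of hook_grip (along x), 16 mm below it. The lip is a steel plate 5 mm thick (along x), 36 wide, 57 high, on a flat bar 14 mm wide that rises from the handle and runs level from 95 mm ahead of hook_grip to the lip, its underside 52 mm above the lip's lower edge: the lip can hang inside a rim with the bar passing over it.
- shelf_front (a point): On the counter below the middle of the wire shelf's front edge; x points away from the robot, under the shelf, y along the edge (parallel to the world's axes). The shelf is fixed: 940 mm long, 220 deep, its deck of parallel wires 188 mm above the counter (underside), posts only at its four corners.
- pan: Bystander, loose: open rectangular steel pan, 176 mm long (away from the robot), 110 wide, 66 high, beside the tub under the shelf; origin at the centre of its underside.
- lidded_tub: Bystander, loose: straight-sided round white tub with a grey lid, 98 mm across, 92 high, beside the tub under the shelf; origin at the centre of its underside.
- bottle: Bystander, loose: water bottle, 68 mm across, 250 high; origin at the centre of its underside.
- paper_roll: Bystander, loose: upright roll of kitchen paper, 116 mm across, 210 high; origin at the centre of its underside.
- spice_jar: Bystander, loose: small amber spice jar, 48 mm across, 84 high; origin at the centre of its underside.
- flour_shaker: Bystander, loose: metal flour shaker, 68 mm across, 100 high; origin at the centre of its underside.
- tray_stack: Bystander, loose: nested stack of black food trays, 190 x 140 mm, 72 high; origin at the centre of its underside.
Things that resemble listed ones, but are neither listed nor needed, are in the scene too. Leave any yellow look-alike of the part that bears hook_grip alone.

How it is judged:
On the way:
1. the tub has been drawn wholly clear of the shelf's front edge, with the hook pulling on it (x of tub in the frame of shelf_front below -0.074 m and contact force between hook and tub above 0.2 N and angle between tub's own z axis and vertical below 0.3 rad), for 0.04 s.
At the end, for the whole second after the job is handed in: Tub upright on the counter, its centre at least 74 mm in front of the shelf edge; drainer in it, centred within 6 mm, in line within 0.06 rad, its foot 12.5 to 19.5 mm above the tub's underside (nested, not wedged); hook flat on the counter, not touching the tub; all at rest (x of tub in the frame of shelf_front below -0.074 m and angle between tub's own z axis and vertical below 0.03 rad and height (world z) of tub below 0.004 m and z of drainer_foot in the frame of tub between 0.0125 and 0.0195 m and horizontal distance between drainer_foot and tub below 0.006 m and angle between the z axis of drainer_foot and the z axis of tub, either way round below 0.06 rad and linear speed of tub below 0.01 m/s and height (world z) of hook_lip below 0.006 m and height (world z) of hook_grip below 0.022 m and angle between hook_grip's own z axis and vertical below 0.1 rad and contact force between hook and tub below 0.05 N).
It fails at once if the drainer is dropped, rammed or pressed into the tub (more than 45 N between them, added up round the wall) (contact force between drainer and tub above 45 N).
It fails at once if the tub is tipped over (angle between tub's own z axis and vertical above 0.5 rad).
It fails at once if a bystander is moved by more than 30 mm (distance of any of pan, lidded_tub, bottle, paper_roll, spice_jar, flour_shaker, tray_stack from where it was at the start of the episode above 0.03 m).
It also fails if it takes over 72 s, if anything falls off the work surface, if the arm or the gripper's body presses on something with over 40 N, if the wrist force passes 120 N, or if a joint passes its speed limit or range.

## Working session

There is one attempt and no reset: what is moved stays moved. The work goes in short steps, Python scripts to look and compute and a tool call to move; the robot and the scene stay as the last step left them, time stands still between calls to the robot, and variables do not carry over. Pictures are saved under pics/ and viewed, about 8 in all and at most 12, crops included, and the job is handed in when it is done.

Besides the shell and the picture viewer there is one more tool, called as name(argument=value, ...), one argument or row to a line, values as JSON. play_rows: Moves the arm, as the interface text tells. Its arguments: {"type":"object","properties":{"rows":{"type":"array","items":{"type":"array"}},"squeeze":{"type":"number"}},"required":["rows"]}

```bash
mkdir -p pics
cat > h.py <<'E'
import numpy as np, cv2
from workcell import status, get_image, env, nets
from scipy.spatial.transform import Rotation as Rn
def f(im): return 192/np.tan(np.radians(im['fovy'])/2)
def ray(im,rc):
    R=np.array(im['R']);t=np.array(im['t'])
    d=R.T@np.array([(rc[1]-im['cx'])/f(im),(rc[0]-im['cy'])/f(im),1]); return -R.T@t,d/np.linalg.norm(d)
def onz(im,rc,z):
    o,d=ray(im,rc); return o+d*(z-o[2])/d[2]
def tri(rs):
    A=sum(np.eye(3)-np.outer(d,d) for o,d in rs);b=sum((np.eye(3)-np.outer(d,d))@o for o,d in rs);return np.linalg.solve(A,b)
def proj(im,X):
    c=np.array(im['R'])@X+np.array(im['t']); return f(im)*c[1]/c[2]+im['cy'],f(im)*c[0]/c[2]+im['cx']
def save(im,n,box=None,s=1):
    a=im['color'][...,::-1]
    if box: a=a[box[1]:box[3],box[0]:box[2]]
    cv2.imwrite('pics/'+n,cv2.resize(a,None,fx=s,fy=s,interpolation=cv2.INTER_CUBIC))
E
python3 - <<'E'
from h import *
np.set_printoptions(precision=3,suppress=True)
s=status.get_state();print(s['position'],s['orientation'],s['gripper_width'],s['time'])
a=[get_image(n) for n in('scene','side','wrist')]
pts={}
for im,n in zip(a,('scene','side','wrist')):
    print(n,'cam',-np.array(im['R']).T@np.array(im['t']))
    for l in ['tub','drainer_grip','drainer_foot','hook_grip','hook_lip','shelf_front','pan','lidded_tub']:
        r=nets.mark_of(l,im); print(n,l,[(np.round(q['point'],1).tolist(),round(q['p'],2),onz(im,q['point'],dict(drainer_grip=.146,hook_grip=.016).get(l,0)).round(3)[:2].tolist()) for q in r[:4]])
c=np.vstack([a[0]['color'],a[1]['color']]);c=np.hstack([a[0]['color'],a[1]['color']])
cv2.imwrite('pics/a.png',cv2.resize(c[...,::-1],(800,300),interpolation=cv2.INTER_AREA))
save(a[0],'s.png',None,1.5)
E
```

```text
[0.206 0.51  0.231] [ 0.586 -0.395  0.587  0.395] 0.99992767794565 0.0
scene cam [0.996 0.762 1.101]
scene tub [([252.2, 183.9], 0.74, [0.799, 0.054])]
scene drainer_grip [([133.3, 201.5], 0.65, [0.521, -0.314])]
scene drainer_foot [([160.6, 203.3], 0.72, [0.527, -0.314]), ([252.7, 185.3], 0.55, [0.796, 0.058])]
scene hook_grip [([263.0, 313.9], 0.95, [0.457, 0.335]), ([220.5, 354.8], 0.63, [0.218, 0.277])]
scene hook_lip [([280.6, 283.7], 0.89, [0.574, 0.326]), ([225.4, 391.0], 0.69, [0.11, 0.358])]
scene shelf_front [([269.3, 364.8], 0.73, [0.321, 0.439])]
scene pan [([193.1, 160.5], 0.89, [0.756, -0.241])]
scene lidded_tub [([137.6, 169.7], 0.61, [0.584, -0.529]), ([262.3, 315.1], 0.4, [0.444, 0.329])]
side cam [ 0.396 -0.902  0.935]
side tub [([204.3, 329.0], 0.61, [0.799, 0.059])]
side drainer_grip [([261.8, 276.3], 0.83, [0.533, -0.298])]
side drainer_foot [([293.0, 271.4], 0.81, [0.526, -0.299]), ([160.3, 230.8], 0.72, [0.45, 0.374])]
side hook_grip [([170.7, 171.6], 0.82, [0.204, 0.305]), ([162.8, 228.2], 0.57, [0.437, 0.336])]
side hook_lip [([169.0, 148.3], 0.86, [0.104, 0.347]), ([161.7, 264.5], 0.81, [0.594, 0.35])]
side shelf_front []
side pan [([266.2, 345.3], 0.86, [0.774, -0.227]), ([264.2, 277.9], 0.16, [0.563, -0.196])]
side lidded_tub [([169.4, 307.1], 0.6, [0.765, 0.278])]
wrist cam [0.145 0.533 0.373]
wrist tub []
wrist drainer_grip []
wrist drainer_foot []
wrist hook_grip [([246.5, 87.6], 0.97, [0.228, 0.285])]
wrist hook_lip [([128.0, 97.2], 0.76, [0.106, 0.358])]
wrist shelf_front []
wrist pan []
wrist lidded_tub []
```

View pics/s.png

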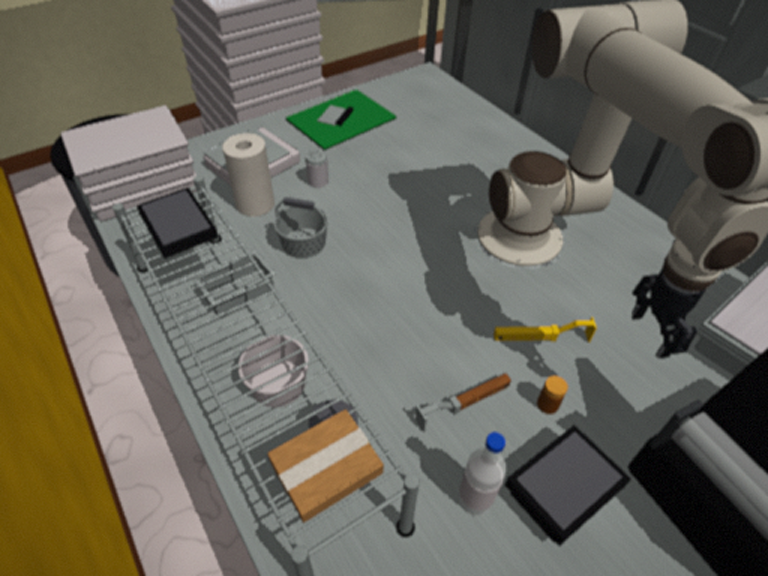

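View pics/a.png

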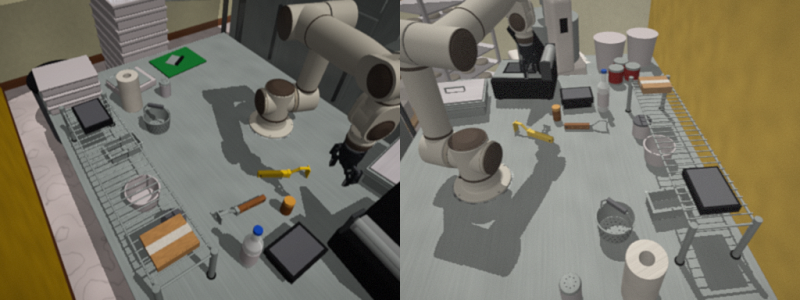

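The scene view shows the wooden-handled hook at about (313,261) in raw pixels, with a yellow look-alike at (350,222). The tub is at (183,245) under the shelf, the drainer at (201,150) and the pan at (160,193). I take the brown hook as the right one, because it has the wooden handle. Next I'll confirm that in a crop and triangulate.

```bash
cat >> h.py <<'E'
np.set_printoptions(precision=3,suppress=True)
def togo(P,yaw=None,tilt=0):
    """shift+rotvec in tool axes to reach TCP P with tool x down and jaw axis at yaw (deg) in world"""
    s=status.get_state();w=s['orientation'];R0=Rn.from_quat([w[1],w[2],w[3],w[0]])
    print('now',np.array(s['position']),'tool x,z',R0.as_matrix()[:,0],R0.as_matrix()[:,2],'t',s['time'],'F',np.array(s['wrist_force']),'j6',s['joints'][5],'w',s['gripper_width'])
    print(' shift',R0.inv().apply(np.array(P)-s['position']).round(4))
    if yaw is not None:
        for k in (0,180):
            a=np.radians(yaw+k);z=np.array([np.cos(a),np.sin(a),0]);x=np.array([0,0,-1.]);R=Rn.from_matrix(np.c_[x,np.cross(z,x),z])
            print(' yaw',yaw+k,'rotvec',(R0.inv()*R).as_rotvec().round(4))
E
python3 - <<'E'
from h import *
a=get_image('scene');b=get_image('side')
def T(p,q): return tri([ray(a,p),ray(b,q)])
print('grip',T((263,313.9),(162.8,228.2)),'lip',T((280.6,283.7),(161.7,264.5)))
print('tub',T((252.2,183.9),(204.3,329)),'dgrip',T((133.3,201.5),(261.8,276.3)),'dfoot',T((160.6,203.3),(293,271.4)))
togo([.50,.33,.30],90)
l=a['color'][225:300,260:350];
A=cv2.resize(l,(500,417),interpolation=cv2.INTER_CUBIC)
cv2.imwrite('pics/c1.png',A[...,::-1])
# shelf crop with x-lines at z=0.19 for candidates
c=cv2.resize(a['color'],None,fx=3,fy=3,interpolation=cv2.INTER_CUBIC)
for x,col in ((.66,(255,0,0)),(.70,(0,255,0)),(.74,(0,0,255))):
    for z in (.19,):
        p=[tuple(int(3*v) for v in proj(a,np.array([x,y,z]))[::-1]) for y in(-.5,.55)]
        cv2.line(c,p[0],p[1],col,1)
cv2.imwrite('pics/c2.png',cv2.resize(c[330:1110,150:1000],(800,734),interpolation=cv2.INTER_AREA)[:600,...,::-1] if 0 else cv2.resize(c[340:1100,150:950][...,::-1],(630,598),interpolation=cv2.INTER_AREA))
E
```

```text
grip [0.445 0.335 0.012] lip [0.585 0.332 0.016]
tub [0.799 0.056 0.003] dgrip [ 0.529 -0.304  0.155] dfoot [ 0.528 -0.305  0.008]
now [0.206 0.51  0.231] tool x,z [ 0.  0. -1.] [0.375 0.927 0.   ] t 1.45 F [-0.834 -0.306  0.675] j6 1.570834781631813 w 0.9965510073825006
 shift [-0.069 -0.34  -0.056]
 yaw 90 rotvec [-0.385  0.     0.   ]
 yaw 270 rotvec [ 2.757  0.    -0.   ]
```

View pics/c1.png

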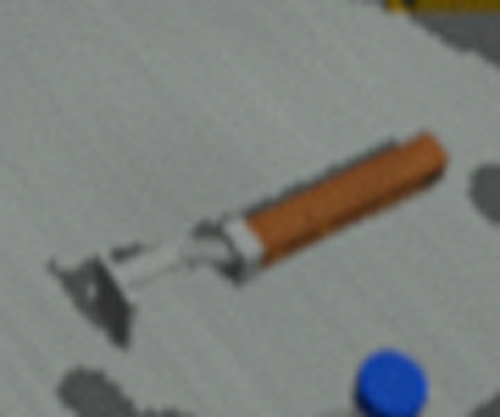

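View pics/c2.png

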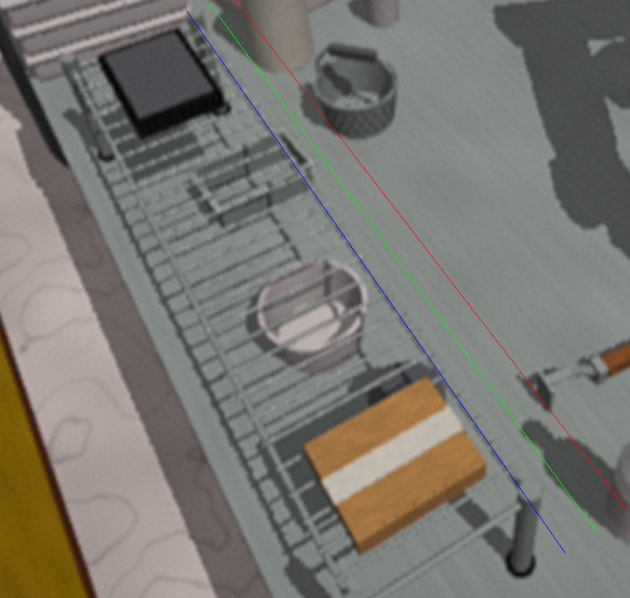

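The crop confirms the brown wooden handle with its steel bar and lip; the yellow one is the decoy. The shelf's front edge follows the blue x = 0.74 line. Next I hover over the hook.

play_rows(
  rows=[
    [1,[-0.02,-0.34,-0.06],[-0.385,0,0]],
    [1,[-0.02,-0.34,-0.06],[-0.385,0,0]],
    [1,[-0.02,-0.34,-0.06],[-0.385,0,0]],
    [1,[-0.02,-0.34,-0.06],[-0.385,0,0]],
    [1,[-0.02,-0.34,-0.06],[-0.385,0,0]],
    [1,[-0.02,-0.34,-0.06],[-0.385,0,0]],
    [1,[-0.02,-0.34,-0.06],[-0.385,0,0]],
    [1,[-0.02,-0.34,-0.06],[-0.385,0,0]],
    [1,[-0.02,-0.34,-0.06],[-0.385,0,0]],
  ],
)

```text
time: 2.35
position: [0.5, 0.3256, 0.2508]
orientation: [0.5, -0.499, 0.501, 0.499]
wrist_force: [0.3, 0.2, -0.2]
gripper_width: 1.0
```

Run:
```python
from h import *
a=get_image('scene');w=get_image('wrist')
print('post',onz(a,(352.5,270),0), onz(a,((545-0)*0+0+(500*1.271+340)/3,(540*1.271+150)/3),.19))
print('post far front foot', onz(a,((105*1.271+340)/3,(222*1.271+150)/3),0))
for l in('hook_grip','hook_lip'):
    for q in nets.mark_of(l,w)[:2]: print(l,np.round(q['point'],1),q['p'],onz(w,q['point'],.016 if l=='hook_grip' else 0))
m=nets.cut_out('hook_grip',w)
# handle axis from brown colour
im=w['color'].astype(int);msk=((im[...,0]-im[...,2]>50)&(im[...,1]<0.62*im[...,0])).astype(np.uint8)
n,L,st,c=cv2.connectedComponentsWithStats(msk);
for k in np.argsort(-st[1:,4])[:3]+1:
    yx=np.argwhere(L==k);P=np.array([onz(w,p,.032)[:2] for p in yx[::5]]);r=cv2.minAreaRect(P.astype(np.float32)*1000);print(st[k],r)
togo([.46,.333,.25],90)
save(w,'w1.png')
```

```text
post [0.741 0.488 0.   ] [0.729 0.493 0.19 ]
post far front foot [ 0.733 -0.465  0.   ]
hook_grip [121.2 266. ] 0.91 [0.455 0.341 0.016]
hook_lip [226.9 257.4] 0.94 [0.591 0.332 0.   ]
[372   4   5   4   7] ((339.52093505859375, 447.86785888671875), (3.6693782806396484, 0.0), -119.40306854248047)
[339   1   1   1   1] ((335.9290771484375, 411.9283752441406), (0.0, 0.0), 0.0)
[364   2   1   1   1] ((336.8242492675781, 437.0649719238281), (0.0, 0.0), 0.0)
now [0.498 0.327 0.252] tool x,z [ 0.  0. -1.] [-0.002  1.     0.   ] t 2.6 F [ 0.542 -0.377 -0.058] j6 0.5795717533679839 w 0.999380667351898
 shift [0.002 0.038 0.006]
 yaw 90 rotvec [0.002 0.    0.   ]
 yaw 270 rotvec [-3.139 -0.     0.   ]
```

View pics/w1.png

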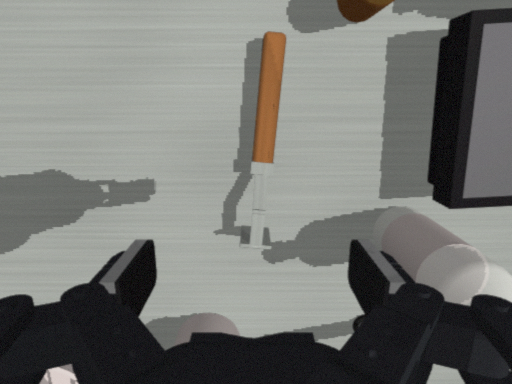

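The wrist view shows the hook with its handle from (274,35) to (262,165) and its lip at row 246, col 256. The bottle is on the right and the spice jar at top right.

Run:
```python
from h import *
a=get_image('scene');w=get_image('wrist')
A=onz(w,(35,274),.032);B=onz(w,(165,262),.032);C=onz(w,(246,256),.057);print(A,B,C)
d=C-A;print('yaw deg',np.degrees(np.arctan2(d[1],d[0])),np.degrees(np.arctan2((B-A)[1],(B-A)[0])))
for l in('bottle','spice_jar'):
    for im in(a,w):
        for q in nets.mark_of(l,im)[:2]: print(l,q['p'],onz(im,q['point'],0))
```

```text
[0.366 0.348 0.032] [0.502 0.337 0.032] [0.591 0.331 0.057]
yaw deg -4.422291673510214 -4.544143120594519
bottle 0.6 [0.585 0.513 0.   ]
bottle 0.84 [0.593 0.517 0.   ]
spice_jar 0.72 [0.313 0.434 0.   ]
```

play_rows(
  rows=[
    [1,[0.05,0.045,0.0145],[0.08,0,0]],
    [1,[0.1,0.045,0.0145],[0.08,0,0]],
    [1,[0.15,0.045,0.0145],[0.08,0,0]],
    [1,[0.19,0.045,0.0145],[0.08,0,0]],
    [1,[0.21,0.045,0.0145],[0.08,0,0]],
    [1,[0.23,0.045,0.0145],[0.08,0,0]],
    [1,[0.247,0.045,0.0145],[0.08,0,0]],
    [1,[0.247,0.045,0.0145],[0.08,0,0]],
    [1,[0.247,0.045,0.0145],[0.08,0,0]],
  ],
)

```text
time: 3.8
position: [0.454, 0.3411, 0.0047]
orientation: [0.519, -0.48, 0.52, 0.48]
wrist_force: [-0.3, 0.4, -0.1]
gripper_width: 0.995
```

play_rows(
  rows=[
    [0,[0,0,0],[0,0,0]],
    [0,[0,0,0],[0,0,0]],
    [0,[0,0,0],[0,0,0]],
    [0,[0,0,0],[0,0,0]],
    [0,[0,0,0],[0,0,0]],
    [0,[0,0,0],[0,0,0]],
    [0,[0,0,0],[0,0,0]],
    [0,[0,0,0],[0,0,0]],
  ],
  squeeze=70,
)

```text
time: 4.6
position: [0.4544, 0.3413, 0.0049]
orientation: [0.52, -0.48, 0.519, 0.48]
wrist_force: [-0.3, -0.1, 5.8]
gripper_width: 0.269
```

Run:
```python
from h import *
togo([.453,.3415,.12],90)
w=get_image('wrist')
for q in nets.mark_of('hook_lip',w)[:1]: print(q, onz(w,q['point'],0))
```

```text
now [0.454 0.341 0.005] tool x,z [ 0.001  0.001 -1.   ] [0.08  0.997 0.001] t 4.6 F [-0.318 -0.144  5.767] j6 0.7240015648274664 w 0.26932739868387373
 shift [-0.115  0.001  0.   ]
 yaw 90 rotvec [-0.08   0.001  0.001]
 yaw 270 rotvec [ 3.062  0.001 -0.001]
```

play_rows(
  rows=[
    [0,[-0.03,0,0],[0,0,0]],
    [0,[-0.07,0,0],[0,0,0]],
    [0,[-0.105,0,0],[0,0,0]],
    [0,[-0.105,-0.01,-0.05],[-0.04,0,0]],
    [0,[-0.105,-0.02,-0.09],[-0.08,0,0]],
    [0,[-0.105,-0.03,-0.14],[-0.08,0,0]],
    [0,[-0.105,-0.04,-0.19],[-0.08,0,0]],
    [0,[-0.105,-0.049,-0.235],[-0.08,0,0]],
    [0,[-0.105,-0.049,-0.27],[-0.08,0,0]],
    [0,[-0.105,-0.049,-0.282],[-0.08,0,0]],
    [0,[-0.105,-0.049,-0.282],[-0.08,0,0]],
    [0,[-0.105,-0.049,-0.282],[-0.08,0,0]],
  ],
)

```text
time: 5.9
position: [0.4804, 0.0565, 0.109]
orientation: [0.5, -0.5, 0.5, 0.5]
wrist_force: [0.1, -0.1, -3.0]
gripper_width: 0.268
```

Run:
```python
from h import *
togo([.61,.056,.11],90)
w=get_image('wrist');a=get_image('scene');b=get_image('side')
r={}
for l in('hook_lip','tub','hook_grip','pan'):
    for n,im in(('w',w),('a',a),('b',b)):
        for q in nets.mark_of(l,im)[:2]: print(l,n,np.round(q['point'],1),round(q['p'],2),onz(im,q['point'],.105 if l=='hook_lip' else .12 if l=='hook_grip' else 0))
# predicted lip in wrist
s=status.get_state();p=np.array(s['position'])
save(w,'w2.png')
```

```text
now [0.48  0.056 0.109] tool x,z [-0.  0. -1.] [0. 1. 0.] t 5.9 F [ 0.145 -0.141 -2.99 ] j6 0.1169082229318604 w 0.26801724437028
 shift [-0.001 -0.13  -0.001]
 yaw 90 rotvec [-0.  0. -0.]
 yaw 270 rotvec [ 3.142 -0.001 -0.001]
hook_lip a [227.3 391.5] 0.87 [0.199 0.403 0.105]
hook_lip a [208.9 230.7] 0.76 [0.606 0.051 0.105]
hook_lip b [181.5 280.7] 0.9 [0.613 0.086 0.105]
hook_lip b [168.7 149.1] 0.87 [0.14  0.208 0.105]
tub a [255.5 184.4] 0.68 [0.803 0.067 0.   ]
tub b [203.5 328.1] 0.82 [0.797 0.064 0.   ]
hook_grip w [253.3 252.4] 0.72 [0.48  0.055 0.12 ]
hook_grip a [220.6 352.6] 0.98 [0.299 0.32  0.12 ]
hook_grip a [192.  261.9] 0.95 [0.48  0.055 0.12 ]
hook_grip b [182.6 242.9] 0.77 [0.477 0.075 0.12 ]
hook_grip b [173.1 172.9] 0.66 [0.231 0.153 0.12 ]
pan a [193.9 158.8] 0.87 [ 0.763 -0.24   0.   ]
pan a [136.8 171.7] 0.28 [ 0.574 -0.529  0.   ]
pan b [267.6 343.3] 0.76 [ 0.766 -0.231  0.   ]
```

View pics/w2.png

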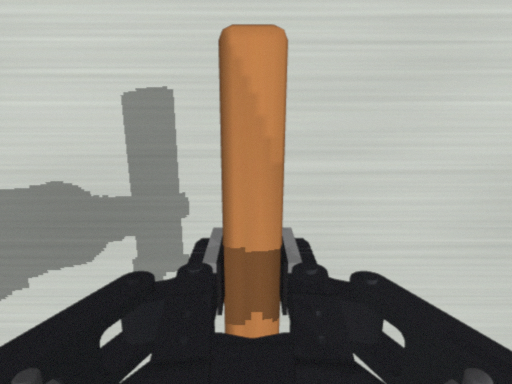

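The wrist view shows the handle held straight along x, at about col 253. Now I move forward over the tub.

play_rows(
  rows=[
    [0,[-0.001,-0.03,0.004],[0,0,0]],
    [0,[-0.001,-0.06,0.004],[0,0,0]],
    [0,[-0.001,-0.09,0.004],[0,0,0]],
    [0,[-0.001,-0.115,0.004],[0,0,0]],
    [0,[-0.001,-0.132,0.004],[0,0,0]],
    [0,[-0.001,-0.132,0.004],[0,0,0]],
    [0,[-0.001,-0.132,0.004],[0,0,0]],
  ],
)

```text
time: 7.35
position: [0.612, 0.06, 0.1098]
orientation: [0.5, -0.5, 0.5, 0.5]
wrist_force: [0.2, 0.3, -2.0]
gripper_width: 0.268
```

Run:
```python
from h import *
togo([.61,.06,.05],90)
a=get_image('scene');b=get_image('side')
for l in('hook_lip','tub'):
    A=[q for q in nets.mark_of(l,a)];B=[q for q in nets.mark_of(l,b)]
    for q in A[:2]:
        for r in B[:2]: print(l,q['p'],r['p'],np.round(q['point']),np.round(r['point']),tri([ray(a,q['point']),ray(b,r['point'])]))
# overlay rim circle guess
def crop(im,box,c,s):
    o=cv2.resize(im['color'],None,fx=s,fy=s,interpolation=cv2.INTER_CUBIC)
    for (x,y),col in zip(c,((0,255,0),(255,0,0))):
        p=[[s*v for v in proj(im,np.array([x+.0755*np.cos(t),y+.0755*np.sin(t),.083]))[::-1]] for t in np.linspace(0,6.28,60)]
        cv2.polylines(o,[np.array(p,int)],True,col,1)
    return o[box[1]*s:box[3]*s,box[0]*s:box[2]*s]
c=[(.80,.06)]
A=crop(a,(140,180,270,290),c,3);B=crop(b,(260,140,390,250),c,3)
cv2.imwrite('pics/d.png',np.hstack([A,B])[...,::-1])
```

```text
now [0.612 0.06  0.11 ] tool x,z [-0.001 -0.    -1.   ] [-0.  1. -0.] t 7.35 F [ 0.185  0.334 -2.017] j6 0.09764084017257559 w 0.26818858310707805
 shift [0.06  0.002 0.   ]
 yaw 90 rotvec [ 0.    -0.    -0.001]
 yaw 270 rotvec [-3.142  0.002 -0.   ]
hook_lip 0.7 0.9 [227. 391.] [167. 146.] [ 0.1    0.36  -0.007]
hook_lip 0.7 0.79 [227. 391.] [182. 318.] [0.552 0.292 0.168]
hook_lip 0.68 0.9 [226. 196.] [167. 146.] [0.454 0.033 0.17 ]
hook_lip 0.68 0.79 [226. 196.] [182. 318.] [0.742 0.057 0.114]
tub 0.82 0.57 [254. 187.] [204. 330.] [0.799 0.062 0.001]
```

View pics/d.png

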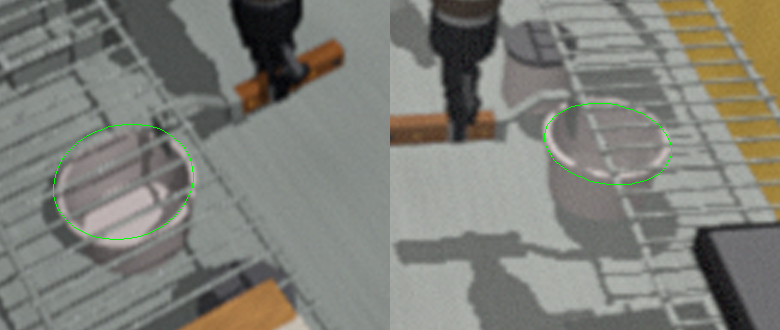

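The rim circle for a tub centred at (0.80, 0.06) fits both views. The lip hangs above the inside of the tub's near rim. Now I lower it and pull.

play_rows(
  rows=[
    [0,[0.0,-0.006,0],[0,0,0]],
    [0,[0.02,-0.006,0],[0,0,0]],
    [0,[0.035,-0.006,0],[0,0,0]],
    [0,[0.05,-0.006,0],[0,0,0]],
    [0,[0.056,-0.006,0],[0,0,0]],
    [0,[0.056,-0.006,0],[0,0,0]],
  ],
)

```text
time: 8.25
position: [0.6177, 0.06, 0.0529]
orientation: [0.499, -0.5, 0.501, 0.501]
wrist_force: [0.7, 0.1, -1.7]
gripper_width: 0.267
```

play_rows(
  rows=[
    [0,[0,0.01,0],[0,0,0]],
    [0,[0,0.02,0],[0,0,0]],
    [0,[0,0.03,0],[0,0,0]],
    [0,[0,0.04,0],[0,0,0]],
    [0,[0,0.05,0],[0,0,0]],
    [0,[0,0.06,0],[0,0,0]],
  ],
)

```text
time: 8.85
position: [0.5578, 0.06, 0.0547]
orientation: [-0.5, 0.5, -0.5, -0.5]
wrist_force: [1.0, -0.4, -1.8]
gripper_width: 0.267
```

Run:
```python
from h import *
togo([.61,.06,.05],90)
a=get_image('scene');b=get_image('side')
for l in('hook_lip','tub'):
    A=[q for q in nets.mark_of(l,a)];B=[q for q in nets.mark_of(l,b)]
    for q in A[:2]:
        for r in B[:2]: print(l,q['p'],r['p'],np.round(q['point']),np.round(r['point']),tri([ray(a,q['point']),ray(b,r['point'])]))
```

```text
now [0.558 0.06  0.055] tool x,z [ 0.001 -0.    -1.   ] [-0.  1. -0.] t 8.85 F [ 1.    -0.378 -1.758] j6 0.10712482676066255 w 0.26657942505955323
 shift [ 0.005 -0.052 -0.   ]
 yaw 90 rotvec [ 0.    -0.     0.001]
 yaw 270 rotvec [-3.141 -0.002 -0.   ]
hook_lip 0.84 0.94 [229. 215.] [194. 302.] [0.686 0.063 0.058]
hook_lip 0.84 0.92 [229. 215.] [167. 147.] [0.425 0.066 0.142]
hook_lip 0.75 0.94 [163. 203.] [194. 302.] [ 0.632 -0.101  0.209]
hook_lip 0.75 0.92 [163. 203.] [167. 147.] [ 0.411 -0.11   0.266]
tub 0.64 0.67 [246. 194.] [205. 317.] [0.756 0.055 0.002]
```

play_rows(
  rows=[
    [0,[0,0.012,0],[0,0,0]],
    [0,[0,0.025,0],[0,0,0]],
    [0,[0,0.039,0],[0,0,0]],
    [0,[0,0.053,0],[0,0,0]],
    [0,[0,0.067,0],[0,0,0]],
    [0,[0,0.081,0],[0,0,0]],
    [0,[0,0.095,0],[0,0,0]],
    [0,[0,0.109,0],[0,0,0]],
    [0,[0,0.123,0],[0,0,0]],
    [0,[0,0.137,0],[0,0,0]],
    [0,[0,0.15,0],[0,0,0]],
    [0,[0,0.16,0],[0,0,0]],
  ],
)

```text
time: 10.35
position: [0.3981, 0.06, 0.0544]
orientation: [-0.5, 0.5, -0.5, -0.5]
wrist_force: [1.5, -0.7, -1.6]
gripper_width: 0.269
```

Run:
```python
from h import *
togo([.61,.06,.05],90)
a=get_image('scene');b=get_image('side')
for l in('hook_lip','tub','lidded_tub'):
    A=[q for q in nets.mark_of(l,a)];B=[q for q in nets.mark_of(l,b)]
    for q in A[:2]:
        for r in B[:2]: print(l,q['p'],r['p'],np.round(q['point']),np.round(r['point']),tri([ray(a,q['point']),ray(b,r['point'])]))
save(a,'e.png',(100,120,400,340),2)
```

```text
now [0.398 0.06  0.054] tool x,z [ 0. -0. -1.] [-0.  1. -0.] t 10.35 F [ 1.518 -0.745 -1.646] j6 0.14951221133418807 w 0.2690970702521659
 shift [ 0.004 -0.212 -0.   ]
 yaw 90 rotvec [ 0. -0.  0.]
 yaw 270 rotvec [-3.142 -0.    -0.   ]
hook_lip 0.68 0.78 [226. 393.] [199. 257.] [0.376 0.299 0.031]
hook_lip 0.68 0.62 [226. 393.] [170. 148.] [ 0.096  0.359 -0.013]
hook_lip 0.63 0.78 [209. 250.] [199. 257.] [0.527 0.055 0.058]
hook_lip 0.63 0.62 [209. 250.] [170. 148.] [0.345 0.064 0.126]
tub 0.55 0.86 [225. 235.] [208. 277.] [0.597 0.054 0.009]
tub 0.45 0.86 [134. 200.] [208. 277.] [ 0.561 -0.198  0.246]
```

View pics/e.png

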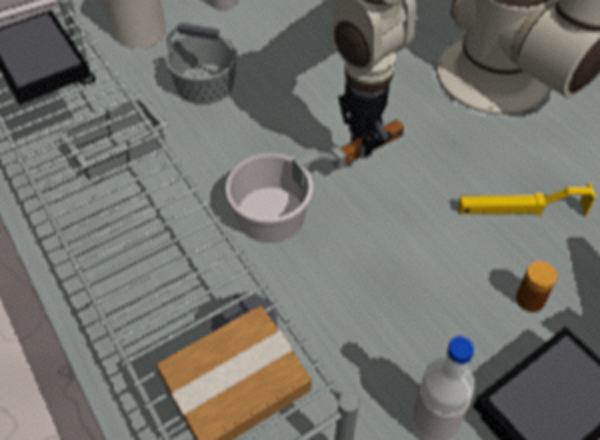

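The picture shows the tub in the open, crop (270,195), about 60 mm in front of the shelf wire, with the lip inside its near rim. Now I unhook and take the hook back.

play_rows(
  rows=[
    [0,[0,-0.012,0],[0,0,0]],
    [0,[-0.03,-0.012,0],[0,0,0]],
    [0,[-0.06,-0.012,0],[0,0,0]],
    [0,[-0.08,-0.012,0],[0,0,0]],
    [0,[-0.08,-0.012,0.02],[0,0,0]],
    [0,[-0.08,-0.012,0.06],[0,0,0]],
    [0,[-0.08,-0.012,0.11],[0,0,0]],
    [0,[-0.08,-0.02,0.16],[0,0,0]],
    [0,[-0.06,-0.04,0.21],[0,0,0]],
    [0,[-0.03,-0.052,0.25],[0,0,0]],
    [0,[-0.01,-0.052,0.27],[0,0,0]],
    [0,[-0.01,-0.052,0.27],[0,0,0]],
  ],
)

```text
time: 11.95
position: [0.4489, 0.3318, 0.0594]
orientation: [0.497, -0.5, 0.501, 0.501]
wrist_force: [-0.7, -0.2, -2.4]
gripper_width: 0.264
```

Run:
```python
from h import *
togo([.45,.33,.006],90)
a=get_image('scene');b=get_image('side')
for l in('hook_lip','hook_grip','tub','drainer_grip','drainer_foot'):
    A=[q for q in nets.mark_of(l,a)];B=[q for q in nets.mark_of(l,b)]
    for q in A[:2]:
        for r in B[:2]: print(l,q['p'],r['p'],np.round(q['point']),np.round(r['point']),tri([ray(a,q['point']),ray(b,r['point'])]))
```

```text
now [0.449 0.332 0.059] tool x,z [-0.005 -0.003 -1.   ] [-0.003  1.    -0.003] t 11.95 F [-0.685 -0.235 -2.394] j6 0.6332913132170516 w 0.2640259345153456
 shift [ 0.053 -0.001 -0.002]
 yaw 90 rotvec [ 0.003 -0.003 -0.005]
 yaw 270 rotvec [-3.139  0.008 -0.005]
hook_lip 0.96 0.68 [276. 282.] [168. 147.] [ 0.323  0.276 -0.023]
hook_lip 0.96 0.58 [276. 282.] [152. 264.] [0.589 0.334 0.061]
hook_lip 0.65 0.68 [228. 393.] [168. 147.] [ 0.1    0.367 -0.01 ]
hook_lip 0.65 0.58 [228. 393.] [152. 264.] [0.445 0.38  0.165]
hook_grip 0.93 0.84 [222. 355.] [171. 173.] [0.219 0.286 0.025]
hook_grip 0.93 0.62 [222. 355.] [151. 231.] [0.389 0.323 0.134]
hook_grip 0.64 0.84 [250. 317.] [171. 173.] [ 0.293  0.286 -0.019]
hook_grip 0.64 0.62 [250. 317.] [151. 231.] [0.45  0.329 0.082]
tub 0.85 0.96 [227. 236.] [208. 276.] [0.594 0.058 0.002]
tub 0.85 0.33 [227. 236.] [377. 219.] [ 0.363 -0.301 -0.566]
tub 0.5 0.96 [270. 368.] [208. 276.] [ 0.466  0.334 -0.093]
tub 0.5 0.33 [270. 368.] [377. 219.] [ 0.098  0.039 -0.815]
drainer_grip 0.84 0.89 [133. 201.] [262. 278.] [ 0.532 -0.306  0.156]
drainer_grip 0.84 0.37 [133. 201.] [154. 258.] [ 0.56  -0.096  0.339]
drainer_foot 0.85 0.76 [162. 205.] [295. 271.] [ 0.523 -0.305 -0.001]
```

play_rows(
  rows=[
    [0,[0.02,0,0],[0,0,0]],
    [0,[0.04,0,0],[0,0,0]],
    [0,[0.05,0,0],[0,0,0]],
    [0,[0.055,0,0],[0,0,0]],
    [0,[0.055,0,0],[0,0,0]],
    [0,[0.055,0,0],[0,0,0]],
  ],
)

```text
time: 13.15
position: [0.4508, 0.3303, 0.0101]
orientation: [0.5, -0.5, 0.5, 0.5]
wrist_force: [-0.7, 0.7, -1.7]
gripper_width: 0.272
```

Run:
```python
from h import *
togo([.45,.33,.006],90)
```

```text
now [0.451 0.33  0.01 ] tool x,z [ 0.001  0.001 -1.   ] [-0.     1.     0.001] t 13.15 F [-0.689  0.666 -1.687] j6 0.6321695815512226 w 0.27247657547324405
 shift [ 0.004  0.001 -0.   ]
 yaw 90 rotvec [0.    0.001 0.001]
 yaw 270 rotvec [-3.141 -0.001  0.001]
```

play_rows(
  rows=[
    [0,[0.002,0,0],[0,0,0]],
    [0,[0.0045,0,0],[0,0,0]],
    [0,[0.0045,0,0],[0,0,0]],
    [1,[0.0045,0,0],[0,0,0]],
    [1,[0.0045,0,0],[0,0,0]],
    [1,[0.0045,0,0],[0,0,0]],
    [1,[0.0045,0,0],[0,0,0]],
    [1,[0.0045,0,0],[0,0,0]],
    [1,[-0.04,0,0],[0,0,0]],
    [1,[-0.08,0,0],[0,0,0]],
    [1,[-0.12,0,0],[0,0,0]],
    [1,[-0.16,0,0],[0,0,0]],
  ],
)

```text
time: 14.35
position: [0.4502, 0.3299, 0.171]
orientation: [-0.5, 0.5, -0.5, -0.5]
wrist_force: [0.5, 0.5, 0.3]
gripper_width: 0.999
```

play_rows(
  rows=[
    [1,[-0.12,-0.1,-0.62],[0,0,0]],
    [1,[-0.12,-0.1,-0.62],[0,0,0]],
    [1,[-0.12,-0.1,-0.62],[0,0,0]],
    [1,[-0.12,-0.1,-0.62],[0,0,0]],
    [1,[-0.12,-0.1,-0.62],[0,0,0]],
    [1,[-0.12,-0.1,-0.62],[0,0,0]],
    [1,[-0.12,-0.1,-0.62],[0,0,0]],
    [1,[-0.12,-0.1,-0.62],[0,0,0]],
    [1,[-0.12,-0.1,-0.62],[0,0,0]],
    [1,[-0.12,-0.1,-0.62],[0,0,0]],
    [1,[-0.12,-0.1,-0.62],[0,0,0]],
    [1,[-0.12,-0.1,-0.62],[0,0,0]],
  ],
)

```text
time: 15.55
position: [0.5442, -0.2539, 0.2825]
orientation: [-0.5, 0.5, -0.5, -0.5]
wrist_force: [1.6, -0.3, -0.1]
gripper_width: 1.0
```

play_rows(
  rows=[
    [1,[0,0,-0.02],[0,0,0]],
    [1,[0,0,-0.02],[0,0,0]],
    [1,[0,0,-0.02],[0,0,0]],
  ],
)

```text
time: 15.85
position: [0.5442, -0.2715, 0.2815]
orientation: [0.5, -0.5, 0.5, 0.5]
wrist_force: [0.2, -0.1, -0.9]
gripper_width: 0.997
```

Run:
```python
from h import *
togo([.53,-.305,.28],90)
w=get_image('wrist');a=get_image('scene');b=get_image('side')
for l in('hook_lip','hook_grip','tub'):
    for n,im in(('a',a),('b',b)): print(l,n,[(onz(im,q['point'],.016 if 'grip' in l else 0),round(q['p'],2)) for q in nets.mark_of(l,im)[:2]])
for l,z in(('drainer_grip',.146),('drainer_foot',0)):
    r=[nets.mark_of(l,im)[:1] for im in(a,b,w)]
    print(l,tri([ray(im,q[0]['point']) for im,q in zip((a,b,w),r) if q]),[onz(im,q[0]['point'],z) for im,q in zip((a,b,w),r) if q],r[2])
save(w,'w3.png')
```

```text
now [ 0.544 -0.271  0.281] tool x,z [-0.001  0.001 -1.   ] [0.    1.    0.001] t 15.85 F [ 0.164 -0.132 -0.854] j6 -0.46247234840919316 w 0.9969445022872684
 shift [ 0.002  0.014 -0.034]
 yaw 90 rotvec [-0.001  0.001 -0.001]
 yaw 270 rotvec [ 3.141 -0.001 -0.001]
hook_lip a [(array([0.584, 0.328, 0.   ]), 0.77), (array([0.116, 0.369, 0.   ]), 0.57)]
hook_lip b [(array([ 0.588,  0.347, -0.   ]), 0.98), (array([0.101, 0.355, 0.   ]), 0.94)]
hook_grip a [(array([0.231, 0.282, 0.016]), 0.88), (array([0.439, 0.324, 0.016]), 0.77)]
hook_grip b [(array([0.441, 0.323, 0.016]), 0.9), (array([0.216, 0.291, 0.016]), 0.85)]
tub a [(array([0.591, 0.051, 0.   ]), 0.97)]
tub b [(array([0.591, 0.055, 0.   ]), 0.72)]
drainer_grip [ 0.528 -0.308  0.156] [array([ 0.519, -0.323,  0.146]), array([ 0.524, -0.306,  0.146]), array([ 0.538, -0.306,  0.146])] [{'point': [171.5, 214.7], 'p': 0.63}]
drainer_foot [ 0.533 -0.307  0.007] [array([ 0.531, -0.309,  0.   ]), array([ 0.531, -0.299,  0.   ]), array([ 0.538, -0.313,  0.   ])] [{'point': [148.3, 221.5], 'p': 0.59}]
```

View pics/w3.png

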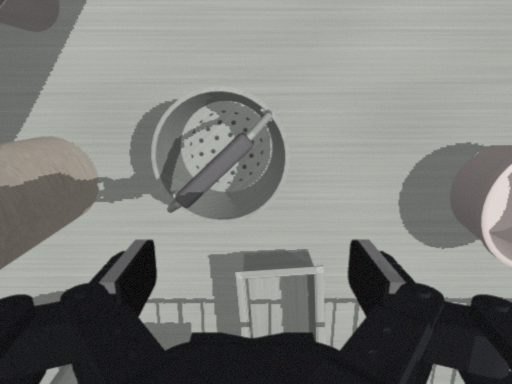

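The wrist view shows the bar from about (183,203) to (247,140), so its yaw is about 135° and the jaw axis must be 45°. The paper roll is at the left and the pan below.

Run:
```python
from h import *
w=get_image('wrist');a=get_image('scene');b=get_image('side')
for im in(a,b,w): print('roll',[(onz(im,q['point'],0),round(q['p'],2)) for q in nets.mark_of('paper_roll',im)[:1]])
# bar: dark pixels inside drainer handle in wrist
g=w['color'][85:225,150:290].astype(int);m=((g.max(2)<95)).astype(np.uint8)
m=cv2.morphologyEx(m,cv2.MORPH_OPEN,np.ones((7,7)))
n,L,st,c=cv2.connectedComponentsWithStats(m);print(st[1:],c[1:])
for k in range(1,n):
    yx=np.argwhere(L==k);P=np.array([onz(w,p+[85,150],.154)[:2] for p in yx])*1000;print(k,cv2.minAreaRect(P.astype(np.float32)))
for z in(.146,.154): print(onz(w,(203,183),z),onz(w,(140,247),z))
# rim ellipse centre in wrist: circle at z .085 from outer extents
for p in((156,152),(156,286),(91,219),(219,222)): print('rim',onz(w,p,.085))
```

```text
roll [(array([ 0.577, -0.527,  0.   ]), 0.71)]
roll [(array([ 0.573, -0.535,  0.   ]), 0.77)]
roll [(array([ 0.584, -0.54 ,  0.   ]), 0.95)]
[[ 40   7  47  14 448]
 [121  42  14  51 540]
 [ 12  57  19  43 423]
 [ 27 107  22  14 251]] [[ 62.08   12.944]
 [127.206  67.83 ]
 [ 20.626  78.246]
 [ 37.375 113.092]]
1 ((475.41534423828125, -305.35546875), (9.126494407653809, 38.28935241699219), 8.352928161621094)
2 ((519.8662109375, -251.9359893798828), (42.50316619873047, 11.049676895141602), 0.9666740298271179)
3 ((528.8048095703125, -343.0918884277344), (10.03010082244873, 39.470516204833984), 71.31449127197266)
4 ((560.5478515625, -329.9307556152344), (11.912195205688477, 18.8186092376709), 0.06781166791915894)
[ 0.567 -0.336  0.146] [ 0.51  -0.278  0.146]
[ 0.565 -0.334  0.154] [ 0.509 -0.278  0.154]
rim [ 0.534 -0.38   0.085]
rim [ 0.534 -0.237  0.085]
rim [ 0.468 -0.307  0.085]
rim [ 0.606 -0.307  0.085]
```

Run:
```python
from h import *
togo([.537,-.307,.126],45)
```

```text
now [ 0.544 -0.272  0.282] tool x,z [-0.  0. -1.] [-0.  1.  0.] t 16.9 F [-0.392 -0.201  0.31 ] j6 -0.463290297720476 w 0.999201402408551
 shift [ 0.156  0.007 -0.035]
 yaw 45 rotvec [ 0.785  0.    -0.   ]
 yaw 225 rotvec [-2.356  0.     0.   ]
```

play_rows(
  rows=[
    [1,[0.0,0.007,-0.035],[0.15,0,0]],
    [1,[0.02,0.007,-0.035],[0.3,0,0]],
    [1,[0.04,0.007,-0.035],[0.45,0,0]],
    [1,[0.06,0.007,-0.035],[0.6,0,0]],
    [1,[0.08,0.007,-0.035],[0.74,0,0]],
    [1,[0.1,0.007,-0.035],[0.785,0,0]],
    [1,[0.12,0.007,-0.035],[0.785,0,0]],
    [1,[0.14,0.007,-0.035],[0.785,0,0]],
    [1,[0.154,0.007,-0.035],[0.785,0,0]],
    [1,[0.156,0.007,-0.035],[0.785,0,0]],
    [1,[0.156,0.007,-0.035],[0.785,0,0]],
  ],
)

```text
time: 18.0
position: [0.5373, -0.3068, 0.1261]
orientation: [0.653, -0.271, 0.653, 0.271]
wrist_force: [0.5, 1.0, 0.4]
gripper_width: 0.999
```

play_rows(
  rows=[
    [0.5,[0,0,0],[0,0,0]],
    [0.3,[0,0,0],[0,0,0]],
    [0,[0,0,0],[0,0,0]],
    [0,[0,0,0],[0,0,0]],
    [0,[0,0,0],[0,0,0]],
    [0,[0,0,0],[0,0,0]],
    [0,[0,0,0],[0,0,0]],
    [0,[0,0,0],[0,0,0]],
    [0,[0,0,0],[0,0,0]],
  ],
  squeeze=60,
)

```text
time: 18.9
position: [0.5375, -0.3069, 0.1263]
orientation: [0.653, -0.271, 0.653, 0.271]
wrist_force: [-0.2, 0.3, 5.2]
gripper_width: 0.174
```

play_rows(
  rows=[
    [0,[-0.01,0,0],[0,0,0]],
    [0,[-0.04,0,0],[0,0,0]],
    [0,[-0.08,0,0],[0,0,0]],
    [0,[-0.12,0,0],[0,0,0]],
    [0,[-0.15,0,0],[0,0,0]],
    [0,[-0.15,0,0],[0,0,0]],
    [0,[-0.15,0,0],[0,0,0]],
  ],
)

```text
time: 19.6
position: [0.5375, -0.3068, 0.2754]
orientation: [0.653, -0.271, 0.653, 0.271]
wrist_force: [-0.9, 0.7, -3.6]
gripper_width: 0.177
```

Run:
```python
from h import *
togo([.595,.056,.28],45)
w=get_image('wrist');a=get_image('scene');b=get_image('side')
for l in('drainer_grip','drainer_foot','tub'):
    r=[nets.mark_of(l,im)[:1] for im in(a,b)]
    if r[0] and r[1]: print(l,tri([ray(im,q[0]['point']) for im,q in zip((a,b),r)]))
A=a['color'][90:300,130:330];B=b['color'][130:340,230:430]
cv2.imwrite('pics/f.png',cv2.resize(np.hstack([A,B])[...,::-1],None,fx=2,fy=2))
```

```text
now [ 0.537 -0.307  0.275] tool x,z [-0.  0. -1.] [ 0.707  0.708 -0.   ] t 19.6 F [-0.88   0.746 -3.621] j6 0.26606740600758727 w 0.1765944754617
 shift [-0.004  0.216  0.297]
 yaw 45 rotvec [ 0.001 -0.    -0.   ]
 yaw 225 rotvec [-3.141  0.001 -0.   ]
drainer_grip [ 0.53  -0.302  0.296]
drainer_foot [ 0.532 -0.305  0.142]
```

View pics/f.png

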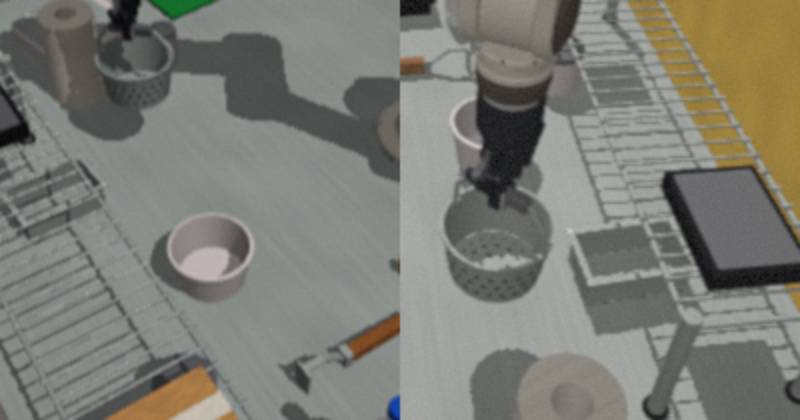

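The drainer hangs upright in the grip. I move it aside so that both views see the tub, then fit the outlines.

play_rows(
  rows=[
    [0,[0,0.02,0.006],[0,0,0]],
    [0,[0,0.05,0.014],[0,0,0]],
    [0,[0,0.085,0.024],[0,0,0]],
    [0,[0,0.12,0.034],[0,0,0]],
    [0,[0,0.155,0.044],[0,0,0]],
    [0,[0,0.19,0.054],[0,0,0]],
    [0,[0,0.215,0.06],[0,0,0]],
    [0,[0,0.229,0.064],[0,0,0]],
    [0,[0,0.229,0.064],[0,0,0]],
    [0,[0,0.229,0.064],[0,0,0]],
    [0,[0,0.229,0.064],[0,0,0]],
  ],
)

```text
time: 21.15
position: [0.421, -0.1003, 0.2757]
orientation: [0.653, -0.271, 0.653, 0.271]
wrist_force: [0.0, 0.9, -2.9]
gripper_width: 0.179
```

```bash
cat > fit.py <<'E'
from h import *
from scipy.optimize import minimize
def sil(im,x,y,z,rb,rt,rbead):
    P=[]
    for r,h in((rb,0),(rbead,.079),(rbead,.085)):
        for t in np.linspace(0,2*np.pi,90): P.append(proj(im,np.array([x+r*np.cos(t),y+r*np.sin(t),z+h]))[::-1])
    m=np.zeros((384*4,512*4),np.uint8);cv2.fillConvexPoly(m,(cv2.convexHull(np.array(P,np.float32))*4+1.5).astype(int),1);return m>0
def fit(im,reg,x0,r,z):
    R=cv2.resize(reg.astype(np.uint8),None,fx=4,fy=4,interpolation=cv2.INTER_NEAREST)>0
    def c(p):
        m=sil(im,p[0],p[1],z,*r);return -(m&R).sum()/(m|R).sum()
    o=minimize(c,x0,method='Nelder-Mead',options=dict(initial_simplex=[x0,[x0[0]+.01,x0[1]],[x0[0],x0[1]+.01]],xatol=2e-4,fatol=1e-5));return o.x,-o.fun
TUB=(.062,.072,.0755)
DR=(.0605,.071,.0735)
E
python3 - <<'E'
from fit import *
s=status.get_state();p=np.array(s['position']);togo([.595,.056,.24],45)
for n in('scene','side'):
    im=get_image(n)
    q=nets.cut_out('tub',im)
    for k in q[:2]: print(n,'tub',k['box'],k['p'],*fit(im,k['region'],[.595,.056],TUB,0))
    q=nets.cut_out('drainer_foot',im)
    for k in q[:2]: print(n,'drainer',k['box'],k['p'],*fit(im,k['region'],p[:2],DR,p[2]-.1263))
E
```

```text
now [ 0.421 -0.1    0.276] tool x,z [-0. -0. -1.] [ 0.707  0.707 -0.   ] t 21.15 F [ 0.049  0.855 -2.875] j6 0.5516364025192794 w 0.17887226458019662
 shift [ 0.036 -0.013  0.234]
 yaw 45 rotvec [ 0. -0. -0.]
 yaw 225 rotvec [-3.142  0.    -0.   ]
scene tub [214.2, 195.4, 257.4, 239.8] 0.85 [0.593 0.057] 0.9584573312957452
scene drainer [231.0, 118.2, 276.7, 168.4] 0.76 [ 0.418 -0.105] 0.8545134443021767
side tub [258.6, 180.1, 296.5, 220.6] 0.76 [0.593 0.063] 0.9251939496381052
side drainer [198.7, 172.3, 252.7, 226.1] 0.73 [ 0.419 -0.092] 0.8991634980988593
```

play_rows(
  rows=[
    [0,[0,0,0.02],[0,0,0]],
    [0,[0,-0.003,0.05],[0,0,0]],
    [0,[0,-0.005,0.085],[0,0,0]],
    [0,[0,-0.007,0.12],[0,0,0]],
    [0,[0,-0.01,0.155],[0,0,0]],
    [0,[0,-0.01,0.19],[0,0,0]],
    [0,[0,-0.01,0.215],[0,0,0]],
    [0,[0,-0.01,0.23],[0,0,0]],
    [0,[0.01,-0.01,0.235],[0,0,0]],
    [0,[0.026,-0.01,0.235],[0,0,0]],
    [0,[0.026,-0.01,0.235],[0,0,0]],
    [0,[0.026,-0.01,0.235],[0,0,0]],
  ],
)

```text
time: 22.65
position: [0.5931, 0.059, 0.2497]
orientation: [0.653, -0.271, 0.654, 0.271]
wrist_force: [-0.1, 1.1, -2.6]
gripper_width: 0.176
```

Run:
```python
from fit import *
s=status.get_state();p=np.array(s['position']);togo([.594,.059,.17],45)
for n in('scene','side'):
    im=get_image(n)
    for k in nets.cut_out('tub',im)[:1]: print(n,'tub',k['box'],k['p'])
    for k in nets.cut_out('drainer_foot',im)[:2]: print(n,'drainer',k['box'],k['p'],*fit(im,k['region'],p[:2],DR,p[2]-.1263))
    if n=='scene':A=im['color'][130:270,170:310]
    else: B=im['color'][120:260,210:350]
cv2.imwrite('pics/g.png',cv2.resize(np.hstack([A,B])[...,::-1],None,fx=2.8,fy=2.8))
```

```text
now [0.593 0.059 0.25 ] tool x,z [-0.001 -0.    -1.   ] [ 0.707  0.707 -0.001] t 22.65 F [-0.05   1.137 -2.568] j6 0.8844988513815031 w 0.1759812528674893
 shift [ 0.08  -0.001  0.001]
 yaw 45 rotvec [ 0.    -0.001 -0.001]
 yaw 225 rotvec [-3.142  0.001 -0.001]
scene tub [215.2, 207.2, 255.3, 241.3] 0.9
scene drainer [209.8, 172.1, 262.1, 219.2] 0.74 [0.588 0.052] 0.8856266907123534
side tub [256.4, 186.7, 295.4, 223.8] 0.7
side drainer [253.4, 140.4, 299.0, 192.5] 0.7 [0.594 0.067] 0.8907285994740156
side drainer [206.3, 345.7, 234.3, 384.0] 0.33 [0.593 0.059] -0.0
```

View pics/g.png

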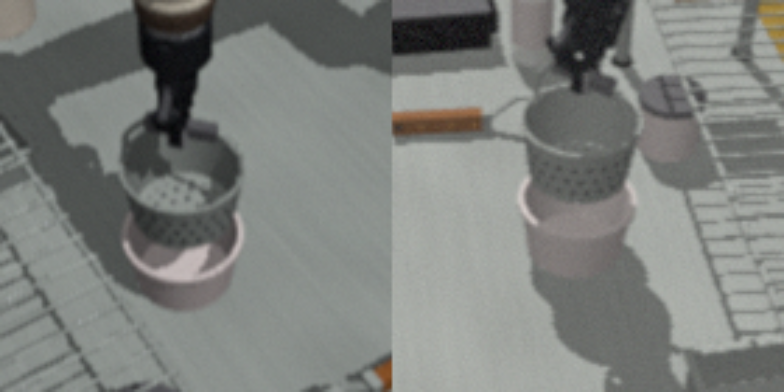

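The drainer hangs centred over the tub in both views. Now I lower it in stages.

play_rows(
  rows=[
    [0,[0.01,-0.001,0.001],[0,0,0]],
    [0,[0.025,-0.001,0.001],[0,0,0]],
    [0,[0.04,-0.001,0.001],[0,0,0]],
    [0,[0.05,-0.001,0.001],[0,0,0]],
    [0,[0.06,-0.001,0.001],[0,0,0]],
    [0,[0.07,-0.001,0.001],[0,0,0]],
    [0,[0.075,-0.001,0.001],[0,0,0]],
    [0,[0.075,-0.001,0.001],[0,0,0]],
    [0,[0.075,-0.001,0.001],[0,0,0]],
  ],
)

```text
time: 23.85
position: [0.5952, 0.0595, 0.1753]
orientation: [0.653, -0.271, 0.653, 0.271]
wrist_force: [0.1, 0.6, -2.6]
gripper_width: 0.174
```

play_rows(
  rows=[
    [0,[0.003,0,0],[0,0,0]],
    [0,[0.006,0,0],[0,0,0]],
    [0,[0.009,0,0],[0,0,0]],
    [0,[0.012,0,0],[0,0,0]],
    [0,[0.015,0,0],[0,0,0]],
    [0,[0.015,0,0],[0,0,0]],
    [0,[0.015,0,0],[0,0,0]],
  ],
)

```text
time: 24.55
position: [0.5951, 0.0595, 0.1598]
orientation: [0.653, -0.271, 0.653, 0.271]
wrist_force: [-0.3, -0.7, -3.5]
gripper_width: 0.178
```

Run:
```python
from fit import *
togo([.594,.059,.145],45)
```

```text
now [0.595 0.06  0.16 ] tool x,z [-0. -0. -1.] [ 0.707  0.708 -0.   ] t 24.55 F [-0.319 -0.653 -3.511] j6 0.8845168366784638 w 0.1777438130525527
 shift [ 0.015  0.    -0.001]
 yaw 45 rotvec [ 0.001 -0.    -0.   ]
 yaw 225 rotvec [-3.141  0.    -0.   ]
```

play_rows(
  rows=[
    [0,[0.002,0,0],[0,0,0]],
    [0,[0.004,0,0],[0,0,0]],
    [0,[0.006,0,0],[0,0,0]],
    [0,[0.008,0,0],[0,0,0]],
    [0,[0.01,0,0],[0,0,0]],
    [0,[0.01,0,0],[0,0,0]],
  ],
)

```text
time: 25.15
position: [0.5951, 0.0594, 0.1496]
orientation: [0.653, -0.271, 0.653, 0.271]
wrist_force: [0.8, -1.7, -3.9]
gripper_width: 0.175
```

play_rows(
  rows=[
    [0,[0.001,0,0],[0,0,0]],
    [0,[0.002,0,0],[0,0,0]],
    [0,[0.003,0,0],[0,0,0]],
    [0,[0.003,0,0],[0,0,0]],
  ],
)

```text
time: 25.55
position: [0.5952, 0.0594, 0.1469]
orientation: [0.653, -0.271, 0.653, 0.271]
wrist_force: [0.7, -1.1, -2.6]
gripper_width: 0.177
```

play_rows(
  rows=[
    [0,[0.0005,0,0],[0,0,0]],
    [0,[0.001,0,0],[0,0,0]],
    [0,[0.0015,0,0],[0,0,0]],
    [0,[0.0015,0,0],[0,0,0]],
    [0,[0.0015,0,0],[0,0,0]],
  ],
)

```text
time: 26.05
position: [0.5951, 0.0596, 0.1454]
orientation: [0.653, -0.271, 0.653, 0.271]
wrist_force: [0.8, -1.9, -1.2]
gripper_width: 0.177
```

play_rows(
  rows=[
    [0,[0.0005,0,0],[0,0,0]],
    [0,[0.001,0,0],[0,0,0]],
    [0,[0.001,0,0],[0,0,0]],
    [0,[0.001,0,0],[0,0,0]],
  ],
)

```text
time: 26.45
position: [0.5951, 0.0596, 0.1443]
orientation: [0.653, -0.271, 0.653, 0.271]
wrist_force: [1.5, -1.4, -1.9]
gripper_width: 0.176
```

play_rows(
  rows=[
    [0,[0.0005,0,0],[0,0,0]],
    [0,[0.001,0,0],[0,0,0]],
    [0,[0.001,0,0],[0,0,0]],
    [0,[0.001,0,0],[0,0,0]],
  ],
)

```text
time: 26.85
position: [0.5951, 0.0595, 0.1435]
orientation: [0.653, -0.271, 0.653, 0.271]
wrist_force: [2.7, -2.6, -0.1]
gripper_width: 0.174
```

play_rows(
  rows=[
    [0,[0,0,0],[0,0,0]],
  ],
)

```text
time: 26.95
position: [0.5952, 0.0595, 0.1435]
orientation: [0.653, -0.271, 0.653, 0.271]
wrist_force: [1.0, -2.8, -0.7]
gripper_width: 0.174
```

The weight is now almost fully carried by the tub, so I release gently and retreat straight up.

play_rows(
  rows=[
    [0.2,[0,0,0],[0,0,0]],
    [0.25,[0,0,0],[0,0,0]],
    [0.35,[0,0,0],[0,0,0]],
    [0.5,[0,0,0],[0,0,0]],
    [0.7,[0,0,0],[0,0,0]],
    [0.7,[0,0,0],[0,0,0]],
    [0.7,[-0.02,0,0],[0,0,0]],
    [0.7,[-0.05,0,0],[0,0,0]],
    [0.7,[-0.09,0,0],[0,0,0]],
    [0.7,[-0.13,0,0],[0,0,0]],
    [0.7,[-0.14,0.03,-0.03],[0,0,0]],
  ],
  squeeze=20,
)

```text
time: 28.05
position: [0.5577, 0.0598, 0.2859]
orientation: [0.655, -0.271, 0.652, 0.27]
wrist_force: [-1.1, 0.3, -0.1]
gripper_width: 0.699
```

play_rows(
  rows=[
    [0.7,[0,-0.02,-0.05],[0,0,0]],
    [0.7,[0,-0.02,-0.1],[0,0,0]],
    [0.7,[0,-0.02,-0.15],[0,0,0]],
    [0.7,[0,-0.02,-0.19],[0,0,0]],
    [0.7,[0,-0.02,-0.19],[0,0,0]],
    [0.7,[0,-0.02,-0.19],[0,0,0]],
  ],
)

```text
time: 28.65
position: [0.4323, -0.0896, 0.284]
orientation: [0.654, -0.27, 0.653, 0.27]
wrist_force: [0.7, -0.5, 1.0]
gripper_width: 0.703
```

Run:
```python
from fit import *
togo([.594,.059,.145],45)
ims=[get_image(n) for n in('scene','side')]
for l in('drainer_grip','drainer_foot','tub','hook_lip','hook_grip'):
    r=[nets.mark_of(l,im)[:2] for im in ims]
    print(l,[(tri([ray(ims[0],q['point']),ray(ims[1],u['point'])])).round(3).tolist() for q in r[0] for u in r[1]])
for n,im in zip('ab',ims):
    for k in nets.cut_out('tub',im)[:1]: print(n,'tub',k['box'],k['p'],*fit(im,k['region'],[.594,.06],TUB,0))
o=[]
for im in ims:
    r,c=map(int,proj(im,np.array([.594,.06,.08]))); a=cv2.resize(im['color'],None,fx=4,fy=4,interpolation=cv2.INTER_CUBIC)
    for z,rad,col in((.085,.0755,(0,255,0)),(.102,.0735,(255,0,0))):
        cv2.polylines(a,[np.array([[4*v for v in proj(im,np.array([.594+rad*np.cos(t),.06+rad*np.sin(t),z]))[::-1]] for t in np.linspace(0,6.28,60)],int)],True,col,1)
    o.append(a[4*(r-50):4*(r+50),4*(c-50):4*(c+50)])
cv2.imwrite('pics/h.png',np.hstack(o)[...,::-1])
```

```text
now [ 0.432 -0.09   0.284] tool x,z [ 0.002 -0.    -1.   ] [0.708 0.706 0.001] t 28.65 F [ 0.729 -0.509  1.035] j6 0.5822544283681566 w 0.7030363436729249
 shift [ 0.139 -0.009  0.219]
 yaw 45 rotvec [-0.001  0.001  0.001]
 yaw 225 rotvec [ 3.14   0.002 -0.002]
drainer_grip [[0.588, 0.057, 0.161]]
drainer_foot [[0.588, 0.057, 0.023]]
tub [[0.592, 0.052, -0.004], [0.559, -0.014, 0.071]]
hook_lip [[0.105, 0.367, -0.005], [0.333, 0.295, -0.033]]
hook_grip [[0.303, 0.295, -0.044], [0.446, 0.322, 0.019], [0.216, 0.28, 0.019], [0.371, 0.3, 0.095]]
a tub [214.0, 214.2, 256.2, 240.4] 0.81 [0.593 0.057] 0.2685181447543697
b tub [256.4, 192.4, 294.8, 222.8] 0.55 [0.593 0.061] 0.3725685138756808
```

View pics/h.png

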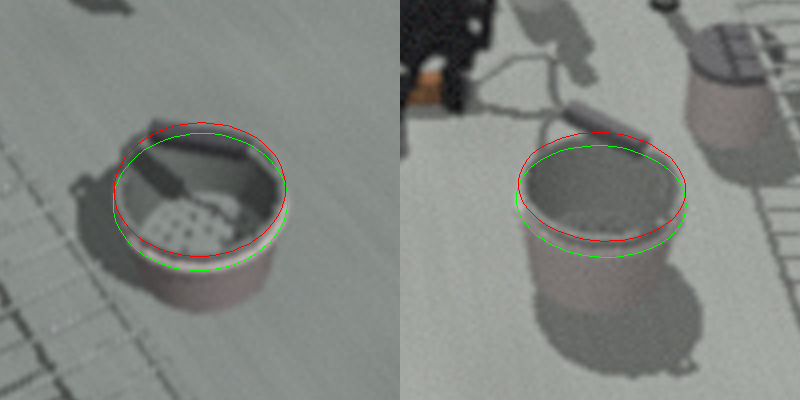

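The red circle (drainer rim at 102 mm) and the green one (tub rim at 85 mm) match the visible rims all round in both views. So the drainer sits even, about 17 mm up. I hand the job in.

```bash
python3 -c "
from h import *
s=status.get_state();print(s['time'],s['joint_vel']);print(env.job_done())"
```

```text
29.35 [-0.001 -0.001 -0.001 -0.001 -0.001  0.   ]
the job is handed in; nothing more can be done
None
```

The job is handed in at 29.4 s of robot time. No verdict is reported, so the results below are my own measurements.

- **Tub:** I drew it out with the wooden-handled hook, from about x = 0.80 m to x = 0.593 m. The shelf edge is at about 0.735 m, so its centre is roughly 140 mm clear, and it stands upright.
- **Hook:** I laid it back near where it was. Its grip measured 16–19 mm above the counter, against a limit of 22 mm, and it lies more than 0.2 m from the tub. The last two-view check of the lip gave only the yellow look-alike's lip. I relied on an earlier reading, taken just after release, which matched the hook's first resting pose.
- **Drainer:** I lowered it in 0.5 mm steps near contact until the tub carried nearly all its weight, then let go.
    - **Height:** The arm's position puts the foot about 17 mm up. The rim circles for a 17 mm gap match both views all round, by eye. Two-view triangulation gave 23 mm, but it had read up to 8 mm too high before the lift, so I put that down to calibration.
    - **Centring:** Two-view readings put the drainer at (0.588, 0.057) and the outline fit puts the tub at (0.593, 0.059). That is about 5 mm apart, close to the 6 mm limit. The rim overlay shows them closer, and the measurements scatter by several millimetres.
- **Other things:** The arm came near none of them, but I did not measure each one again at the end.

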